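# Gauge two connector sleeves on a slanted pin and sort them

## Task

Two aluminium sleeves, a short one and a long one, stand out on the blue mat for a fit test; the two inside the low grey pen are not part of this job and stay there. Take the short one first: slide it down the slanted gauge pin in the vise, gently, until it will go no further, draw it off again, and stand it upright in the black rectangular tray if it went all the way down to the collar, or in the round steel dish if it stopped partway; only then do the same with the long one. Do not push the bottle, mug or spool about.

Things in the scene. Friction and masses are not known exactly. Their poses are not given: they have to be found in the camera images.
- sleeve_1: Short sleeve: plain aluminium tube standing upright, outside diameter 34 mm, 55 mm long, open at both ends, bore not known beforehand (see gauge_pin). It stands either out on the blue mat (to be tested) or inside the pen (to be left there). Origin: centre of its lower end face, z along its axis.
- sleeve_2: Short sleeve: plain aluminium tube standing upright, outside diameter 34 mm, 55 mm long, open at both ends, bore not known beforehand (see gauge_pin). It stands either out on the blue mat (to be tested) or inside the pen (to be left there). Origin: centre of its lower end face, z along its axis.
- sleeve_3: Long sleeve: plain aluminium tube standing upright, outside diameter 34 mm, 75 mm long, open at both ends, bore not known beforehand (see gauge_pin). It stands either out on the blue mat (to be tested) or inside the pen (to be left there). Origin: centre of its lower end face, z along its axis.
- sleeve_4: Long sleeve: plain aluminium tube standing upright, outside diameter 34 mm, 75 mm long, open at both ends, bore not known beforehand (see gauge_pin). It stands either out on the blue mat (to be tested) or inside the pen (to be left there). Origin: centre of its lower end face, z along its axis.
- gauge_pin: Stepped steel gauge pin clamped in the bench vise, slanting 35 degrees from vertical, free end leaning generally towards the robot. Origin: centre of the upper face of the collar (disc 36 mm across, 6 mm thick) at its root, 95 mm above the bench; z runs along the pin to its free end, y is level. 20 mm diameter up to 30 mm from the collar. A sleeve that fits (bore 22.5 mm) goes down to the collar.
- pin_step (a point): Point on the pin's axis 31 mm from the collar, in the middle of the 45-degree cone (30 to 32.5 mm from the collar) where the pin narrows to a nose of 15 mm diameter. A sleeve that is too tight (bore 17.5 mm) passes over the nose and stops here with its lower end.
- pin_tip (a point): Free end of the pin, on its axis, 52.5 mm from the collar; the nose tapers to 8 mm over its last 3.5 mm.
- vise: Small blue bench vise, fixed: base disc of 110 mm diameter and a neck that carries the tilted head, which holds the pin: 46 mm (x) by 53 mm (y) by 34 mm deep, just under the collar and tilted with the pin. 140 mm high with its pin. Origin: centre of the disc's underside; the collar's centre is at (-23, 0, 95) mm in this frame; the pin leans to its -x.
- pass_tray: Black rectangular tray, fixed, 110 mm (x) by 170 mm (y), walls 22 mm high and 4 mm thick, floor 4 mm above the bench: for sleeves that fit. Origin: centre of its underside.
- reject_dish: Round stainless steel dish, fixed, 166 mm across the rim, 22 mm high, flat inner floor of 142 mm diameter 4 mm above the bench: for sleeves that are too tight. Origin: centre of its underside.
- pen: Low grey rectangular frame without a floor, fixed, 68 mm (x) by 128 mm (y), 20 mm high, in which two spare sleeves stand on the bench, one short and one long. Origin: its centre at bench level.
- wash_bottle: White plastic bottle, 52 mm diameter, 140 mm high, loose bystander standing near a sleeve. Origin: centre of its underside.
- mug: Black mug, 76 mm diameter, 92 mm high, handle on its +y side reaching about 35 mm out, loose bystander. Origin: centre of its underside.
- spool: Solder-wire spool standing on end, 58 mm diameter, 45 mm high, loose bystander near a sleeve. Origin: centre of its underside.

How it is judged (in metres and radians):
On the way, in this order (a step that is already met when the one before it is completed fails the run):
1. the short sleeve from the mat is slid onto the gauge pin as far as it goes (to the collar, or to the cone if it is too tight) ((((z of sleeve_1 in the frame of gauge_pin between -0.003 and 0.004 m and x of sleeve_1 in the frame of gauge_pin between -0.004 and 0.004 m and y of sleeve_1 in the frame of gauge_pin between -0.004 and 0.004 m and angle between the z axis of sleeve_1 and the z axis of gauge_pin, either way round below 0.12 rad) and (x of sleeve_2 in the frame of pen between -0.03 and 0.03 m and y of sleeve_2 in the frame of pen between -0.06 and 0.06 m and height (world z) of sleeve_2 below 0.006 m and angle between sleeve_2's own z axis and vertical below 0.12 rad and linear speed of sleeve_2 below 0.03 m/s)) or ((z of sleeve_2 in the frame of gauge_pin between 0.027 and 0.0355 m and x of sleeve_2 in the frame of gauge_pin between -0.004 and 0.004 m and y of sleeve_2 in the frame of gauge_pin between -0.004 and 0.004 m and angle between the z axis of sleeve_2 and the z axis of gauge_pin, either way round below 0.12 rad) and (x of sleeve_1 in the frame of pen between -0.03 and 0.03 m and y of sleeve_1 in the frame of pen between -0.06 and 0.06 m and height (world z) of sleeve_1 below 0.006 m and angle between sleeve_1's own z axis and vertical below 0.12 rad and linear speed of sleeve_1 below 0.03 m/s)))), for 0.15 s.
2. the short sleeve stands in the container that its test calls for ((((x of sleeve_1 in the frame of pass_tray between -0.04 and 0.04 m and y of sleeve_1 in the frame of pass_tray between -0.07 and 0.07 m and z of sleeve_1 in the frame of pass_tray between 0.001 and 0.008 m and angle between sleeve_1's own z axis and vertical below 0.12 rad and linear speed of sleeve_1 below 0.03 m/s) and (x of sleeve_2 in the frame of pen between -0.03 and 0.03 m and y of sleeve_2 in the frame of pen between -0.06 and 0.06 m and height (world z) of sleeve_2 below 0.006 m and angle between sleeve_2's own z axis and vertical below 0.12 rad and linear speed of sleeve_2 below 0.03 m/s)) or ((horizontal distance between sleeve_2 and reject_dish below 0.066 m and z of sleeve_2 in the frame of reject_dish between 0.001 and 0.008 m and angle between sleeve_2's own z axis and vertical below 0.12 rad and linear speed of sleeve_2 below 0.03 m/s) and (x of sleeve_1 in the frame of pen between -0.03 and 0.03 m and y of sleeve_1 in the frame of pen between -0.06 and 0.06 m and height (world z) of sleeve_1 below 0.006 m and angle between sleeve_1's own z axis and vertical below 0.12 rad and linear speed of sleeve_1 below 0.03 m/s)))), for 0.2 s.
3. the long sleeve from the mat is slid onto the gauge pin as far as it goes ((((z of sleeve_4 in the frame of gauge_pin between -0.003 and 0.004 m and x of sleeve_4 in the frame of gauge_pin between -0.004 and 0.004 m and y of sleeve_4 in the frame of gauge_pin between -0.004 and 0.004 m and angle between the z axis of sleeve_4 and the z axis of gauge_pin, either way round below 0.12 rad) and (x of sleeve_3 in the frame of pen between -0.03 and 0.03 m and y of sleeve_3 in the frame of pen between -0.06 and 0.06 m and height (world z) of sleeve_3 below 0.006 m and angle between sleeve_3's own z axis and vertical below 0.12 rad and linear speed of sleeve_3 below 0.03 m/s)) or ((z of sleeve_3 in the frame of gauge_pin between 0.027 and 0.0355 m and x of sleeve_3 in the frame of gauge_pin between -0.004 and 0.004 m and y of sleeve_3 in the frame of gauge_pin between -0.004 and 0.004 m and angle between the z axis of sleeve_3 and the z axis of gauge_pin, either way round below 0.12 rad) and (x of sleeve_4 in the frame of pen between -0.03 and 0.03 m and y of sleeve_4 in the frame of pen between -0.06 and 0.06 m and height (world z) of sleeve_4 below 0.006 m and angle between sleeve_4's own z axis and vertical below 0.12 rad and linear speed of sleeve_4 below 0.03 m/s)))), for 0.15 s.
At the end, for the whole second after the job is handed in: Each tested sleeve stands upright (within 7 degrees), at rest, on the floor of the right container: in the rectangular tray if it went down to the collar, in the round dish if it stopped on the cone; the two spare sleeves still stand in the pen ((((x of sleeve_1 in the frame of pass_tray between -0.04 and 0.04 m and y of sleeve_1 in the frame of pass_tray between -0.07 and 0.07 m and z of sleeve_1 in the frame of pass_tray between 0.001 and 0.008 m and angle between sleeve_1's own z axis and vertical below 0.12 rad and linear speed of sleeve_1 below 0.03 m/s) and (x of sleeve_2 in the frame of pen between -0.03 and 0.03 m and y of sleeve_2 in the frame of pen between -0.06 and 0.06 m and height (world z) of sleeve_2 below 0.006 m and angle between sleeve_2's own z axis and vertical below 0.12 rad and linear speed of sleeve_2 below 0.03 m/s)) or ((horizontal distance between sleeve_2 and reject_dish below 0.066 m and z of sleeve_2 in the frame of reject_dish between 0.001 and 0.008 m and angle between sleeve_2's own z axis and vertical below 0.12 rad and linear speed of sleeve_2 below 0.03 m/s) and (x of sleeve_1 in the frame of pen between -0.03 and 0.03 m and y of sleeve_1 in the frame of pen between -0.06 and 0.06 m and height (world z) of sleeve_1 below 0.006 m and angle between sleeve_1's own z axis and vertical below 0.12 rad and linear speed of sleeve_1 below 0.03 m/s))) and (((x of sleeve_4 in the frame of pass_tray between -0.04 and 0.04 m and y of sleeve_4 in the frame of pass_tray between -0.07 and 0.07 m and z of sleeve_4 in the frame of pass_tray between 0.001 and 0.008 m and angle between sleeve_4's own z axis and vertical below 0.12 rad and linear speed of sleeve_4 below 0.03 m/s) and (x of sleeve_3 in the frame of pen between -0.03 and 0.03 m and y of sleeve_3 in the frame of pen between -0.06 and 0.06 m and height (world z) of sleeve_3 below 0.006 m and angle between sleeve_3's own z axis and vertical below 0.12 rad and linear speed of sleeve_3 below 0.03 m/s)) or ((horizontal distance between sleeve_3 and reject_dish below 0.066 m and z of sleeve_3 in the frame of reject_dish between 0.001 and 0.008 m and angle between sleeve_3's own z axis and vertical below 0.12 rad and linear speed of sleeve_3 below 0.03 m/s) and (x of sleeve_4 in the frame of pen between -0.03 and 0.03 m and y of sleeve_4 in the frame of pen between -0.06 and 0.06 m and height (world z) of sleeve_4 below 0.006 m and angle between sleeve_4's own z axis and vertical below 0.12 rad and linear speed of sleeve_4 below 0.03 m/s)))); the robot touches nothing.
It fails at once if the wash bottle is shifted by more than 25 mm or tipped over (distance of wash_bottle from where it was at the start of the episode above 0.025 m or angle between wash_bottle's own z axis and vertical above 0.5 rad).
It fails at once if the mug is shifted by more than 25 mm or tipped over (distance of mug from where it was at the start of the episode above 0.025 m or angle between mug's own z axis and vertical above 0.5 rad).
It fails at once if the spool is shifted by more than 25 mm or tipped over (distance of spool from where it was at the start of the episode above 0.025 m or angle between spool's own z axis and vertical above 0.5 rad).
It fails at once if a sleeve is forced onto the gauge pin with more than 60 N (contact force between any of sleeve_1, sleeve_2, sleeve_3, sleeve_4 and gauge_pin above 60 N).
It also fails if it takes over 72 s, if anything falls off the work surface, if the arm or the gripper's body presses on something with over 40 N, if the wrist force passes 120 N, or if a joint passes its speed limit or range.

## Robot

A 6-joint arm with a two-finger parallel gripper is mounted at the origin on the work surface. World frame = base frame: x ahead of the robot, y to its left, z up, the work surface at z = 0. Lengths are in mm, angles in rad, forces in N, time in s.
With the tool pointing down it reaches from about 350 to 875 mm from the base axis. Payload 4.2 kg.
Tool frame: the origin (TCP) lies midway between the tips of the shut fingers; the grasp point (between the pads) lies 19 mm behind it (arm.tcp_to_grasp is the distance from the TCP to the grasp point, in mm); z points along the fingers, y is the line along which they close (so a half turn about z gives the same grasp; the last joint's range is limited). The gripper opens to 85 mm and grips with 20 to 120 N. Pads are 22 mm wide; open, the fingers measure 114 mm over their backs; the gripper's body (76 mm by 85 mm) begins 54 mm behind the grasp point. The pads swing forward as they close: fully open they stand 13 mm farther back than shut.
Start: joints at [1.456, 0.385, 0.008, 0, -1.194, -0.259], TCP at [228.189, 581.832, 231.312] pointing down, gripper open.
Joint ranges: [-3.14, 3.14], [-1.21, 2.06], [-1.07, 1.41], [-3.16, 2.05], [-2.99, -0.16], [-3.1, 3.1]. Speed limits (rad/s): [2.79, 2.79, 3.14, 3.14, 3.14, 3.14].

## Interface

Orientations are given as a unit quaternion [x, y, z, w].
In Python, from bench import arm, get_image gives the robot as it stands.
- The arm moves only by the tool drive_tool, never from a script. Its argument "deltas" is a list of rows, each a list of 2 entries, a list of its own where there are three numbers: the shift along the tool's x, y, z in cm, then the turn, a rotation vector about the tool's x, y, z in degrees. In form: [[[x, y, z], [ax, ay, az]], ...]. A call has 1 to 12 rows; each row shifts and turns the commanded pose from where the row before left it, along the tool's axes as they then stand; what a row does not reach is not made up. A row lasts 1/10 s, in which the tool goes at most 50 mm and 8.59 degrees, less where a joint would pass 70% of its speed; a pose out of reach is approached as far as the arm can. A call with a gripper value outside its range is refused whole. "claw" is the finger opening in cm, from 0 to 8.54, set as the call begins (left out, the last holds). The fingers move at their own pace and stop on an object; the grip force is fixed at half the most. Time passes only in rows, so rows that do not move let the fingers close. It gives the time, the measured TCP pose, the force, the opening and the grip force at its end, in the units of the state.
- arm.read_state(): the state, without advancing time (a new reading comes with each control period).
- get_image(name): name is "scene" or "top"; returns a dict with "img" (400x640x3 uint8, red, green, blue), "fx", "fy", "cx", "cy" (pixels), "eye" and "orientation" of the camera in the world. Camera axes: x right, y down, z forward; pixel columns grow to the right and rows downward; lengths in mm; the calibration is good to about 2 mm. A picture is of the moment at which its call begins. There is no depth.
- arm.job_done(): hands the job in; it is judged then, once.
The state is a dict: "clock": time; "joints": joint angles; "joint_vel": joint speeds; "joint_efforts": joint torques, N m; "position": TCP position; "ee_rot": TCP orientation; "contact_force": force on the tool from outside, world axes, zero at the start; "wrist_torque": the same for the moment, N m; "gripper_width": finger opening in mm; "grasp_force": force on a finger pad.
Only numpy, scipy, OpenCV 4.12 (cv2) and the standard library are available. Lean on these libraries where they do the work, as an engineer would, in place of code of your own. Each camera call takes 0.05 s, during which the arm holds its last target. There are 200 camera calls.

## Working session

There is one attempt and no reset: what is moved stays moved. The work goes in short steps, Python scripts to look and compute and a tool call to move; the robot and the scene stay as the last step left them, time stands still between calls to the robot, and variables do not carry over. Pictures are saved under pics/ and viewed, at most 10 in all, crops included, and the job is handed in when it is done.

Besides the shell and the picture viewer there is one more tool, called by a JSON object that holds its "api" and its "payload". drive_tool: Moves the arm, as the interface text tells. Its arguments: {"type":"object","properties":{"deltas":{"type":"array"},"claw":{"type":"number"}},"required":["deltas"]}

```bash
mkdir -p pics; ls
python3 - <<'E'
from bench import arm,get_image
import cv2,pickle
d={}
for n in("scene","top"):
    g=get_image(n);d[n]=g
    cv2.imwrite(f"pics/{n}0.png",g["img"][:,:,::-1])
    print(n,g["fx"],g["fy"],g["cx"],g["cy"],g["eye"],g["orientation"])
pickle.dump(d,open("d0.pkl","wb"))
print(arm.read_state())
E
```

```text
pics
scene 487.4517928225723 487.4517928225723 319.96949263284716 198.43037543641265 [1070.91782765 -907.33413267  763.53852234] [ 0.85590942  0.20660816 -0.1188699  -0.45891403]
top 463.0572675691328 463.0572675691328 315.4017894754373 196.584865257573 [ 366.81955585   -7.3506481  1287.62212437] [ 0.70995857 -0.69779948  0.06731182 -0.06711057]
{'clock': 0.1, 'joints': array([ 1.45559827e+00,  3.85452965e-01,  6.75873064e-03, -4.22690578e-04,
       -1.19402840e+00, -2.58568720e-01]), 'joint_vel': array([ 0.00183316, -0.00182695,  0.00252591,  0.0031085 , -0.00093359,
       -0.00029945]), 'joint_efforts': array([-4.44048510e-04, -3.93319094e+01,  1.88929510e+01,  4.19790924e+00,
       -2.58602799e-03,  5.67642488e-06]), 'position': array([228.01673042, 581.35090849, 230.34745992]), 'ee_rot': array([ 9.82573105e-01, -1.85873954e-01, -1.26957040e-04,  9.74747614e-04]), 'contact_force': array([ 0.79810671,  0.63231763, -0.74423745]), 'wrist_torque': array([ 0.01413858, -0.05423028, -0.01380199]), 'grasp_force': 0.0, 'gripper_width': 85.60663734584138}
```

View pics/top0.png

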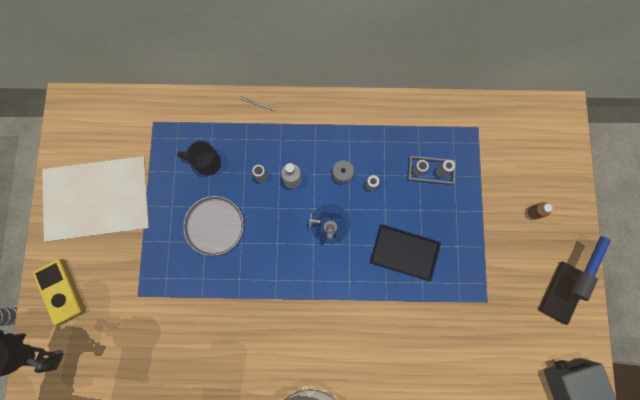

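View pics/scene0.png

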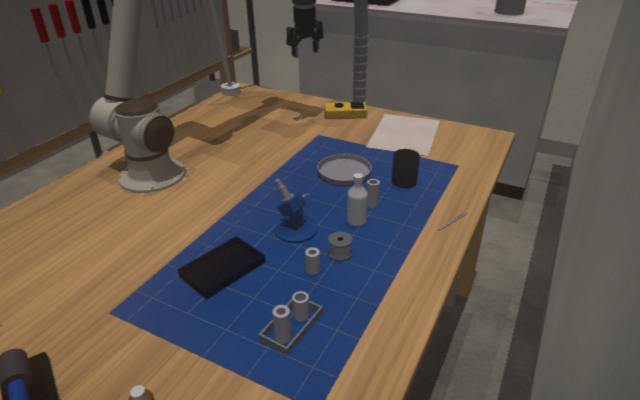

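The top view shows the two test sleeves at (259,173) beside the bottle and (372,183) beside the spool. The vise and pin are at (329,228), the dish at (213,226), the tray at (405,252), and the pen at (432,170). In the scene view the sleeves are at (373,193) and (313,262), and the pin tip is at (280,182).

```bash
cat > h.py <<'E'
import numpy as np,cv2
from scipy.spatial.transform import Rotation as R
def proj(g,P):
    P=np.atleast_2d(P).astype(float); c=(P-g["eye"])@R.from_quat(g["orientation"]).as_matrix()
    return np.c_[g["fx"]*c[:,0]/c[:,2]+g["cx"],g["fy"]*c[:,1]/c[:,2]+g["cy"]]
def ray(g,uv):
    uv=np.atleast_2d(uv).astype(float)
    return np.c_[(uv[:,0]-g["cx"])/g["fx"],(uv[:,1]-g["cy"])/g["fy"],np.ones(len(uv))]@R.from_quat(g["orientation"]).as_matrix().T
def onz(g,uv,z):
    d=ray(g,uv); return g["eye"]+d*((z-g["eye"][2])/d[:,2])[:,None]
def tri(gs,uvs):
    A=np.zeros((3,3));b=np.zeros(3)
    for g,uv in zip(gs,uvs):
        d=ray(g,uv)[0];d/=np.linalg.norm(d);M=np.eye(3)-np.outer(d,d);A+=M;b+=M@g["eye"]
    return np.linalg.solve(A,b)
def crop(g,u,v,w,h,s):
    return cv2.resize(g["img"][v:v+h,u:u+w,::-1],None,fx=s,fy=s,interpolation=cv2.INTER_CUBIC)
E
python3 - <<'E'
import pickle;from h import *
d=pickle.load(open("d0.pkl","rb"));t,s=d["top"],d["scene"]
a=np.hstack([crop(t,240,150,44,48,6),crop(t,345,155,44,48,6),crop(t,302,205,44,48,6)])
b=np.hstack([crop(s,350,165,44,48,6),crop(s,290,235,44,48,6),crop(s,268,170,44,48,6)])
cv2.imwrite("pics/m.png",np.vstack([a,b]))
# top rim guesses
for n,uvt,uvs in(("A",(259,169),(373,182)),("B",(372,179),(313,252)),("tip",(315,231),(279,181))):
    print(n,tri([t,s],[uvt,uvs]).round(0))
print("mat z0",onz(t,[(213,226),(405,252),(432,170),(433,170)],[22,22,20,0]).round(0))
im=t["img"].astype(int)
hsv=cv2.cvtColor(t["img"],cv2.COLOR_RGB2HSV)
blue=(hsv[...,0]>100)&(hsv[...,0]<130)&(hsv[...,1]>120)
nb=(~blue).astype(np.uint8);nb[:126]=0;nb[295:]=0;nb[:,:158]=0;nb[:,476:]=0
nb=cv2.morphologyEx(nb,cv2.MORPH_OPEN,np.ones((3,3)))
n,l,st,c=cv2.connectedComponentsWithStats(nb)
for i in range(1,n):
    if st[i,4]>20: print(st[i],c[i].round(1),cv2.minAreaRect(np.argwhere(l==i)[:,::-1].astype(np.int32)))
E
```

```text
A [672. 147.  77.]
B [ 654. -160.   55.]
tip [492. -14. 122.]
mat z0 [[ 523.  274.   22.]
 [ 461. -252.   22.]
 [ 693. -333.   20.]
 [ 698. -341.    0.]]
[158 137  14   3  42] [164.5 138. ] ((164.5, 138.0), (2.0, 13.0), 90.0)
[ 176  138   45   38 1047] [201.1 157.5] ((200.42306518554688, 159.38461303710938), (39.38371276855469, 35.778167724609375), 56.3099365234375)
[407 156  49  29 981] [431.7 169.5] ((431.634521484375, 169.88623046875), (48.913795471191406, 26.242372512817383), 4.763641834259033)
[332 160  22  24 440] [342.3 171.6] ((342.5, 171.5), (23.0, 21.0), 90.0)
[281 162  21  27 449] [290.9 175.3] ((291.0, 175.0), (26.0, 20.0), 90.0)
[252 164  16  19 234] [259.3 172.9] ((259.3000183105469, 173.10000610351562), (19.230182647705078, 13.86362075805664), 63.43495178222656)
[365 174  15  17 202] [371.9 182.1] ((372.0, 182.0), (16.0, 14.0), 90.0)
[ 182  195   62   62 2996] [212.9 225.5] ((212.5, 225.5), (61.0, 61.0), 90.0)
[309 214  12  13  80] [313.4 220.4] ((314.5, 220.0), (12.0, 11.0), 90.0)
[323 220  15  19 209] [329.7 228.2] ((330.0, 229.0), (18.0, 14.0), 90.0)
[ 371  225   70   56 2594] [405.5 252.5] ((405.44683837890625, 252.73866271972656), (64.6828384399414, 41.29153060913086), 16.798372268676758)
```

View pics/m.png

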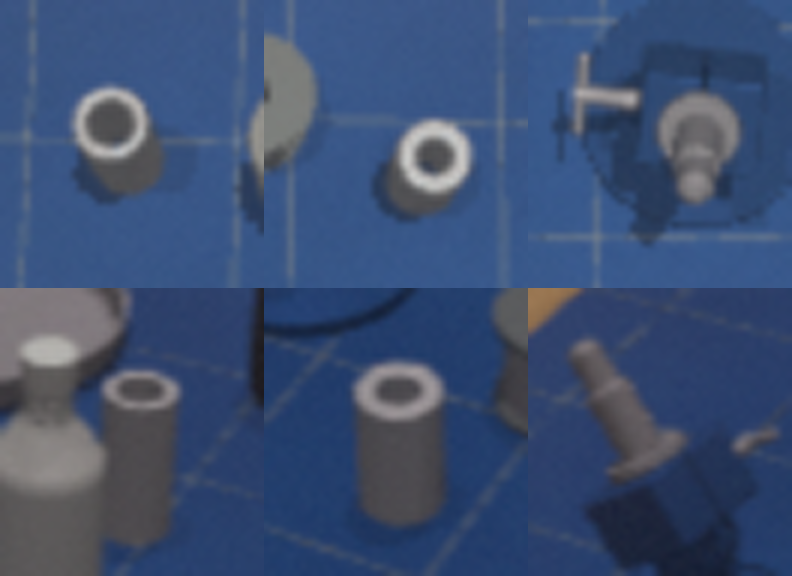

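The montage shows sleeve A, near the bottle, is the long one with the wide bore: rim at about (258,170) in top and (373,181) in scene. Sleeve B, near the spool, is the short one with the narrow bore: rim at about (373,180.6) in top and (313,252) in scene. The pin's collar and tip are both clear in the two views.

```bash
cat >> h.py <<'E'
def plan(s,p,Rt):
    "turn (deg, tool) then shift (cm, in the turned tool axes) from state s to pose"
    Rc=R.from_quat(s["ee_rot"]); rv=np.degrees((Rc.inv()*Rt).as_rotvec())
    return rv.round(1),(Rt.inv().apply(p-s["position"])/10).round(2)
E
python3 - <<'E'
import pickle;from h import *
d=pickle.load(open("d0.pkl","rb"));t,s=d["top"],d["scene"]
def P(g,o,x,y,uv): return (uv[0]+(x)/6-.42,uv[1]+(y)/6-.42)
T=dict(A=P(t,0,111,122,(240,150)),B=P(t,0,170,156,(345,155)),tip=P(t,0,166,187,(302,205)),col=P(t,0,171,131,(302,205)))
S=dict(A=P(s,0,141,102,(350,165)),B=P(s,0,135,102,(290,235)),tip=P(s,0,55,57,(268,170)),col=P(s,0,119,164,(268,170)))
Z=dict(A=75,B=55,tip=138,col=95)
for k in T: print(k,"tri",tri([t,s],[T[k],S[k]]).round(1),"top",onz(t,T[k],Z[k])[0].round(1),"scene",onz(s,S[k],Z[k])[0].round(1))
print("dish",onz(t,(212.7,225.6),22).round(1),"tray",onz(t,(405.4,252.6),15).round(1),"spool",onz(t,(342.5,171.5),35).round(0),"bottle top cap",onz(t,(290,168),140).round(0), "base", onz(t,(291,180),60).round(0))
bs=R.from_matrix(np.c_[[0,-1,0],[-1,0,0],[0,0,-1]])
from bench import arm
st=arm.read_state()
b=tri([t,s],[T["B"],S["B"]])
print(plan(st,[b[0],b[1],140],bs))
E
```

```text
A tri [670.4 149.7  75.9] top [671.  150.1  75. ] scene [669.5 150.7  75. ]
B tri [ 651.  -162.    55.8] top [ 651.6 -161.9   55. ] scene [ 650.2 -161.4   55. ]
tip tri [489.1 -42.2 139.3] top [489.8 -41.9 138. ] scene [487.5 -40.8 138. ]
col tri [518.4 -45.   96.5] top [518.6 -45.1  95. ] scene [517.2 -43.2  95. ]
dish [[524.6 275.3  22. ]] tray [[ 460.3 -254.5   15. ]] spool [[681. -80.  35.]] bottle top cap [[661.  60. 140.]] base [[648.  61.  60.]]
(array([ 0.1, -0.1, 68.6]), array([ 74.33, -42.3 ,   9.03]))
```

{"api": "drive_tool", "payload": {"deltas": [[[0,0,0],[0,0,8.58]],[[0,0,0],[0,0,8.58]],[[0,0,0],[0,0,8.58]],[[0,0,0],[0,0,8.58]],[[0,0,0],[0,0,8.58]],[[0,0,0],[0,0,8.58]],[[0,0,0],[0,0,8.58]],[[0,0,0],[0,0,8.58]],[[3.7,-2.1,0],[0,0,0]],[[3.7,-2.1,0],[0,0,0]],[[3.7,-2.1,0],[0,0,0]],[[3.7,-2.1,0],[0,0,0]]], "claw": 6.0}}

```text
clock: 1.3
position: [312.4, 432.0, 230.8]
ee_rot: [-0.707, 0.707, -0.0, -0.0]
contact_force: [1.2, 0.1, 0.2]
gripper_width: 59.6
grasp_force: 0.0
```

{"api": "drive_tool", "payload": {"deltas": [[[3.7,-2.1,0],[0,0,0]],[[3.7,-2.1,0],[0,0,0]],[[3.7,-2.1,0],[0,0,0]],[[3.7,-2.1,0],[0,0,0]],[[3.7,-2.1,0],[0,0,0]],[[3.7,-2.1,0],[0,0,0]],[[3.7,-2.1,0],[0,0,0]],[[3.7,-2.1,0],[0,0,0]],[[3.7,-2.1,0],[0,0,0]],[[3.7,-2.1,0],[0,0,0]],[[3.7,-2.1,0],[0,0,0]],[[3.7,-2.1,0],[0,0,0]]]}}

```text
clock: 2.5
position: [563.9, -12.2, 230.9]
ee_rot: [-0.707, 0.707, 0.0, -0.0]
contact_force: [0.7, 1.1, -0.0]
gripper_width: 59.7
grasp_force: 0.0
```

{"api": "drive_tool", "payload": {"deltas": [[[3.7,-2.1,0],[0,0,0]],[[3.7,-2.1,0],[0,0,0]],[[3.7,-2.1,0],[0,0,0]],[[0,0,2],[0,0,0]],[[0,0,2],[0,0,0]],[[0,0,2],[0,0,0]],[[0,0,2],[0,0,0]],[[0,0,0],[0,0,0]],[[0,0,0],[0,0,0]]]}}

```text
clock: 3.4
position: [626.5, -121.7, 151.2]
ee_rot: [-0.707, 0.707, 0.0, -0.0]
contact_force: [0.8, -0.5, 0.4]
gripper_width: 59.9
grasp_force: 0.0
```

Run:
```python
from h import *;from bench import arm
s=arm.read_state();print(s["position"],s["joints"],s["gripper_width"])
bs=R.from_matrix(np.c_[[0,-1,0],[-1,0,0],[0,0,-1]])
print(plan(s,[651,-162,20],bs))
```

```text
[ 626.49890066 -121.6978837   151.23154007] [ 6.14293119e-02  4.69356204e-01 -6.70186966e-02  5.06013910e-04
 -1.03533410e+00 -6.24609089e-02] 59.94200538189127
(array([ 0.1, -0. , -0. ]), array([ 4.03, -2.45, 13.12]))
```

{"api": "drive_tool", "payload": {"deltas": [[[2,-1.2,0],[0,0,0]],[[2,-1.2,0],[0,0,0]],[[0,0,2.5],[0,0,0]],[[0,0,2.5],[0,0,0]],[[0,0,2.5],[0,0,0]],[[0,0,2.5],[0,0,0]],[[0,0,2],[0,0,0]],[[0,0,1],[0,0,0]],[[0,0,0],[0,0,0]],[[0,0,0],[0,0,0]]]}}

```text
clock: 4.4
position: [651.6, -161.7, 22.8]
ee_rot: [-0.707, 0.707, -0.001, 0.001]
contact_force: [-0.0, 0.1, 1.2]
gripper_width: 59.8
grasp_force: 0.0
```

{"api": "drive_tool", "payload": {"deltas": [[[0,0,0],[0,0,0]],[[0,0,0],[0,0,0]],[[0,0,0],[0,0,0]],[[0,0,0],[0,0,0]],[[0,0,0],[0,0,0]],[[0,0,0],[0,0,0]]], "claw": 2.0}}

```text
clock: 5.0
position: [651.6, -161.7, 23.1]
ee_rot: [-0.707, 0.707, -0.001, 0.001]
contact_force: [-0.9, -0.1, 6.6]
gripper_width: 32.0
grasp_force: 60.0
```

{"api": "drive_tool", "payload": {"deltas": [[[0,0,-1],[0,0,0]],[[0,0,-3],[0,0,0]],[[0,0,-5],[0,0,0]],[[0,0,-5],[0,0,0]],[[0,0,-5],[0,0,0]],[[0,0,-3],[0,0,0]],[[0,0,0],[0,0,0]]]}}

```text
clock: 5.7
position: [652.6, -162.1, 248.3]
ee_rot: [-0.707, 0.707, -0.005, 0.004]
contact_force: [0.3, 0.3, -1.4]
gripper_width: 31.8
grasp_force: 59.6
```

Run:
```python
from h import *;from bench import arm,get_image
s=arm.read_state();print(s["position"],s["gripper_width"],s["grasp_force"],s["contact_force"])
zp=np.array([-.571,.055,.819]);zp/=np.linalg.norm(zp)
tip=np.array([489,-41.8,138.5])
y=np.cross([0,-1.,0],zp); z=-zp; y=np.cross(z,[0,-1.,0]);y/=np.linalg.norm(y);x=np.cross(y,z)
Rt=R.from_matrix(np.c_[x,y,z])
# TCP is ~21mm above sleeve end; lower end 20 mm off the tip
print(plan(s,tip+zp*(21+25),Rt), (tip+zp*46))
g=get_image("scene");cv2.imwrite("pics/s1.png",crop(g,220,120,160,120,4))
```

```text
[ 652.60796599 -162.08121321  248.32243613] 31.83132392102703 59.56810042262077 [ 0.25132199  0.31572293 -1.37164715]
(array([34.2,  3. ,  0.9]), array([-11.99,  19.7 ,  -5.61])) [462.7317277  -39.26978113 176.17725922]
```

View pics/s1.png

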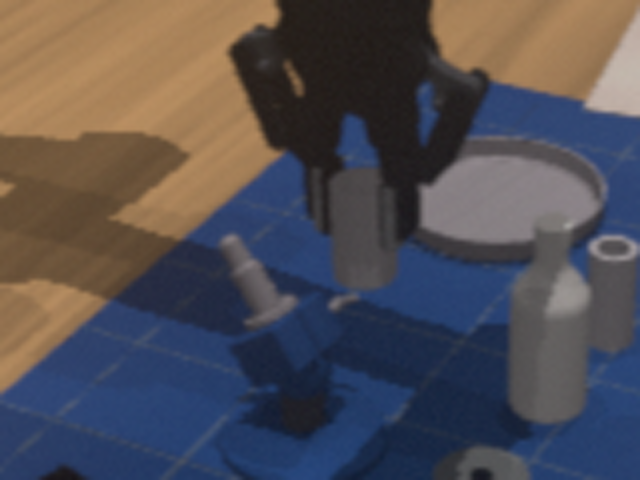

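The sleeve is held upright in the gripper (crop (365,230)); the pin tip is at crop (232,240), i.e. pixel (278,180).

{"api": "drive_tool", "payload": {"deltas": [[[0,0,0],[6.84,0.6,0.18]],[[0,0,0],[6.84,0.6,0.18]],[[0,0,0],[6.84,0.6,0.18]],[[0,0,0],[6.84,0.6,0.18]],[[0,0,0],[6.84,0.6,0.18]],[[0,0,-2],[0,0,0]],[[-2,3.3,-0.9],[0,0,0]],[[-2,3.3,-0.9],[0,0,0]],[[-2,3.3,-0.9],[0,0,0]],[[-2,3.3,-0.9],[0,0,0]],[[-2,3.3,-0.9],[0,0,0]],[[-2,3.2,-0.9],[0,0,0]]]}}

```text
clock: 6.95
position: [454.5, -42.8, 211.5]
ee_rot: [-0.673, 0.685, -0.212, 0.183]
contact_force: [-15.2, -20.1, -18.7]
gripper_width: 32.2
grasp_force: 60.8
```

```bash
cat > look.py <<'E'
import sys;from h import *;from bench import arm,get_image
t,g=get_image("top"),get_image("scene")
s=arm.read_state();print(s["position"],s["ee_rot"],s["gripper_width"],s["contact_force"])
zp=np.array([-.571,.055,.819]);zp/=np.linalg.norm(zp);tip=np.array([489,-41.8,138.5])
x=np.array([0,-1.,0]);y=np.cross(-zp,x);y/=np.linalg.norm(y);Rt=R.from_matrix(np.c_[np.cross(y,-zp),y,-zp])
off=float(sys.argv[2])
print("to axis, lower end 10 off tip:",plan(s,tip+zp*(off+10),Rt))
m=[]
for G in(t,g):
    u,v=proj(G,tip)[0].astype(int); m.append(crop(G,u-35,v-40,66,80,6))
cv2.imwrite(sys.argv[1],np.hstack(m))
E
python3 look.py pics/l1.png 23
```

```text
[455.35208238 -41.76985977 213.01523363] [-0.67429149  0.68260317 -0.21277842  0.1846869 ] 31.74623827648424 [-0.12891072 -0.3786292  -1.11877785]
to axis, lower end 10 off tip: (array([2.2, 0.8, 0.1]), array([-0.44,  1.5 ,  4.72]))
```

View pics/l1.png

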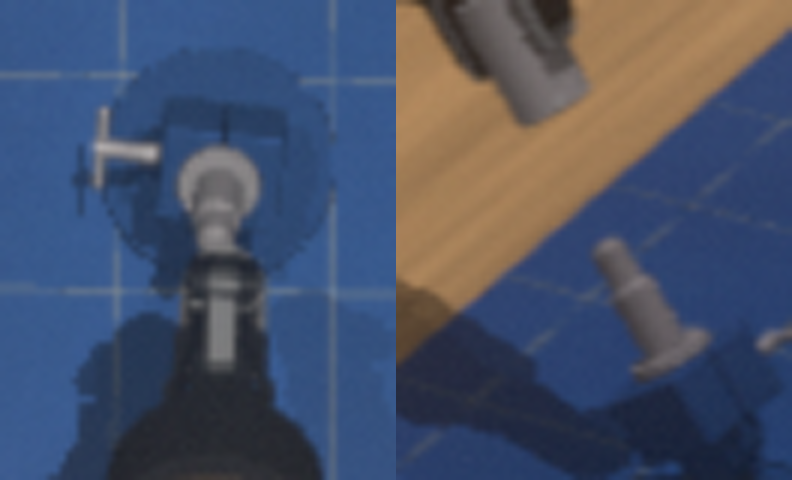

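The sleeve is tilted above the pin: its lower end is at about (555,105) in the scene panel, and the pin tip is at (608,245). I'll correct the pose and close in.

{"api": "drive_tool", "payload": {"deltas": [[[0,0,0],[2.2,0.8,0]],[[-0.4,1.5,0],[0,0,0]],[[0,0,1.6],[0,0,0]],[[0,0,1.6],[0,0,0]],[[0,0,1.5],[0,0,0]],[[0,0,0],[0,0,0]],[[0,0,0],[0,0,0]]]}}

```text
clock: 7.75
position: [461.4, -38.8, 204.0]
ee_rot: [-0.674, 0.687, -0.211, 0.172]
contact_force: [0.9, -0.5, -0.6]
gripper_width: 31.9
grasp_force: 60.9
```

```bash
python3 look.py pics/l2.png 23
```

```text
[461.36637453 -38.79193062 204.52287823] [-0.67356652  0.68683857 -0.21171671  0.17244405] 31.76362825533755 [ 0.16361808 -0.55796089 -0.45051383]
to axis, lower end 10 off tip: (array([ 3.3, -0.2,  0. ]), array([-0.08,  1.51,  3.7 ]))
```

View pics/l2.png

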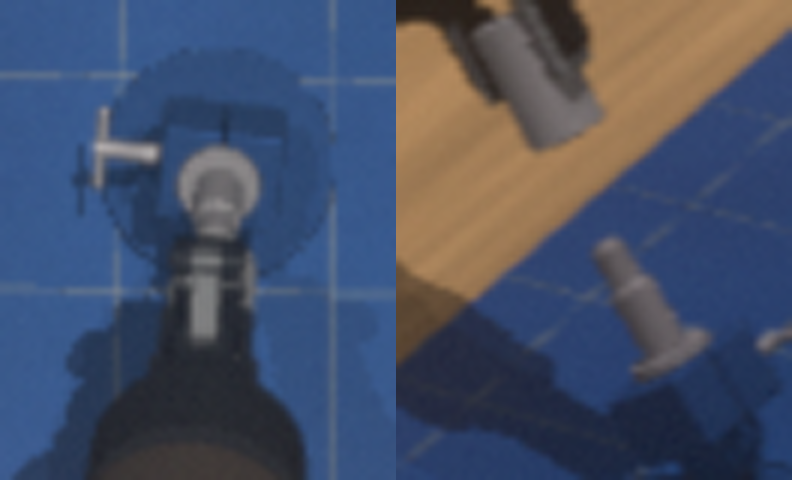

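```bash
python3 -c "
from bench import arm;s=arm.read_state();print(s['joints'].round(3),s['joint_efforts'].round(1))"
```

```text
[ 0.164 -0.107 -1.069  1.11  -0.161 -1.249] [ -0.  -10.3  16.3   1.4   0.3  -0. ]
```

The wrist is at its limits here (q3 and q5) with a coaxial grip. I'll put the sleeve back on a clear patch of mat and regrasp it with the tool tilted 30°, closing along y, so the tool is nearly vertical at the pin.

Run:
```python
from h import *;from bench import arm
s=arm.read_state()
Rc=R.from_quat(s["ee_rot"])
bs=R.from_matrix(np.c_[[0,-1,0],[-1,0,0],[0,0,-1]])
print(plan(s,np.array([600,-150,235]),Rc)); 
print(plan(s,np.array([600,-150,215]),bs))
```

```text
(array([0., 0., 0.]), array([ 10.79, -13.44,   5.3 ]))
(array([-31.5,  -3.2,  -1.1]), array([ 11.12, -13.86,  -1.05]))
```

{"api": "drive_tool", "payload": {"deltas": [[[0,-1.5,-0.5],[0,0,0]],[[2.16,-2.4,1.16],[0,0,0]],[[2.16,-2.4,1.16],[0,0,0]],[[2.16,-2.4,1.16],[0,0,0]],[[2.16,-2.4,1.16],[0,0,0]],[[2.16,-2.4,1.16],[0,0,0]],[[0,0,0],[-6.3,-0.64,-0.22]],[[0,0,0],[-6.3,-0.64,-0.22]],[[0,0,0],[-6.3,-0.64,-0.22]],[[0,0,0],[-6.3,-0.64,-0.22]],[[0,0,0],[-6.3,-0.64,-0.22]],[[0,0,0],[0,0,0]]]}}

```text
clock: 9.05
position: [603.1, -149.9, 234.5]
ee_rot: [-0.707, 0.707, 0.0, 0.0]
contact_force: [-0.6, 0.9, -0.5]
gripper_width: 31.8
grasp_force: 60.9
```

Run:
```python
from h import *;from bench import arm
s=arm.read_state();print(s["position"],s["joints"].round(3))
bs=R.from_matrix(np.c_[[0,-1,0],[-1,0,0],[0,0,-1]])
print(plan(s,np.array([600,-150,23]),bs))
```

```text
[ 603.10035649 -149.9384745   234.46402862] [ 0.016  0.377  0.004 -0.    -1.198 -0.016]
(array([-0.,  0., -0.]), array([1.000e-02, 3.100e-01, 2.115e+01]))
```

{"api": "drive_tool", "payload": {"deltas": [[[0,0,3],[0,0,0]],[[0,0,4],[0,0,0]],[[0,0,4],[0,0,0]],[[0,0,4],[0,0,0]],[[0,0,3],[0,0,0]],[[0,0,2],[0,0,0]],[[0,0,0.7],[0,0,0]],[[0,0,0.2],[0,0,0]],[[0,0,0.1],[0,0,0]],[[0,0,0],[0,0,0]],[[0,0,0],[0,0,0]]]}}

```text
clock: 10.15
position: [602.1, -150.0, 27.3]
ee_rot: [0.707, -0.707, 0.002, -0.001]
contact_force: [0.1, -0.3, -0.5]
gripper_width: 31.9
grasp_force: 60.9
```

{"api": "drive_tool", "payload": {"deltas": [[[0,0,0],[0,0,0]],[[0,0,0],[0,0,0]],[[0,0,0],[0,0,0]],[[0,0,0],[0,0,0]]], "claw": 6.0}}

```text
clock: 10.55
position: [601.5, -150.0, 26.2]
ee_rot: [0.707, -0.707, 0.001, -0.001]
contact_force: [0.6, 0.3, -0.3]
gripper_width: 59.9
grasp_force: 0.0
```

{"api": "drive_tool", "payload": {"deltas": [[[0,0,-1],[0,0,0]],[[0,0,-3],[0,0,0]],[[0,0,-4],[0,0,0]],[[0,0,-3],[0,0,0]],[[0,0,-1],[0,0,0]]]}}

```text
clock: 11.05
position: [603.3, -150.2, 151.0]
ee_rot: [0.707, -0.707, 0.004, -0.003]
contact_force: [0.7, -0.3, 0.5]
gripper_width: 60.2
grasp_force: 0.0
```

Run:
```python
from h import *;from bench import arm,get_image
s=arm.read_state();print(s["position"])
t,g=get_image("top"),get_image("scene")
m=[]
for G in(t,g):
    u,v=proj(G,[603,-150,28])[0].astype(int);print(proj(G,[[603,-150,55],[603,-150,0]]).round(1),u,v); m.append(crop(G,u-33,v-33,66,66,6))
cv2.imwrite("pics/p.png",np.hstack(m))
a=np.radians(30)
Rt=R.from_matrix(np.c_[[np.cos(a),0,-np.sin(a)],[0,-1,0],[-np.sin(a),0,-np.cos(a)]])
grasp=np.array([603,-150,36.]);z=Rt.as_matrix()[:,2]
print(plan(s,grasp+19*z-60*z,Rt))
```

```text
[ 603.31700264 -150.24435431  150.97591625]
[[368.7 198. ]
 [366.4 201.6]] 367 199
[[296.5 242.9]
 [297.4 261. ]] 296 251
(array([-23.9, -24. , -87.6]), array([ 5.72, -0.02,  5.87]))
```

View pics/p.png

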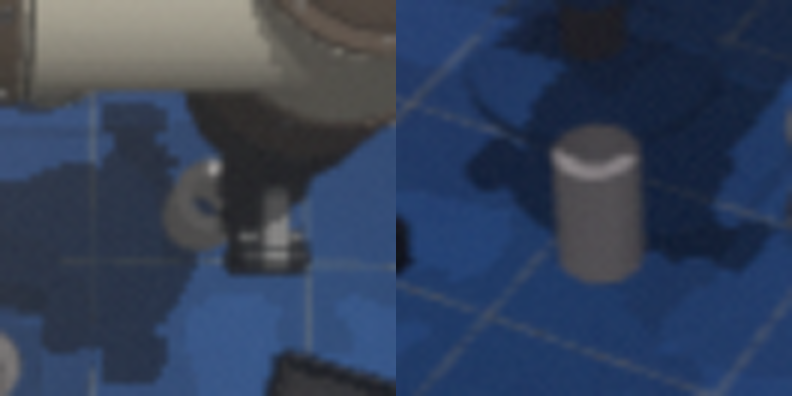

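The sleeve stands upright at about (602,-150): its scene-panel rim centre is at (594,150), matching the prediction. I'll reorient for the tilted grip.

{"api": "drive_tool", "payload": {"deltas": [[[0,0,0],[0,0,-8.2]],[[0,0,0],[0,0,-8.2]],[[0,0,0],[0,0,-8.2]],[[0,0,0],[0,0,-8.2]],[[0,0,0],[0,0,-8.2]],[[0,0,0],[0,0,-8.2]],[[0,0,0],[0,0,-8.2]],[[0,0,0],[0,0,-8.2]],[[0,0,0],[0,0,-8.2]],[[0,0,0],[0,0,-8.2]],[[0,0,0],[0,0,-8]]], "claw": 6.0}}

```text
clock: 12.25
position: [599.9, -149.8, 143.6]
ee_rot: [1.0, 0.003, -0.001, -0.0]
contact_force: [0.8, 0.5, 0.3]
gripper_width: 60.1
grasp_force: 0.0
```

{"api": "drive_tool", "payload": {"deltas": [[[0,0,0],[0,-6,0]],[[0,0,0],[0,-6,0]],[[0,0,0],[0,-6,0]],[[0,0,0],[0,-6,0]],[[0,0,0],[0,-6,0]],[[0,0,0],[0,0,0]]]}}

```text
clock: 12.85
position: [600.8, -149.4, 140.2]
ee_rot: [0.965, 0.0, -0.262, -0.0]
contact_force: [0.2, 0.8, -1.3]
gripper_width: 60.1
grasp_force: 0.0
```

```bash
cat >> h.py <<'E'
def tilt(deg,yaw=0):
    "tool closing level, z leaning back by deg; yaw of tool x, deg"
    a=np.radians(deg)
    return R.from_euler('z',yaw,degrees=True)*R.from_matrix(np.c_[[np.cos(a),0,-np.sin(a)],[0,-1,0],[-np.sin(a),0,-np.cos(a)]])
def gpose(grasp,Rt,back=0): return np.array(grasp)+(19-back)*Rt.as_matrix()[:,2]
E
python3 - <<'E'
from h import *;from bench import arm
s=arm.read_state();print(s["position"],s["joints"].round(3))
Rt=tilt(30)
print(plan(s,gpose([602,-150,36],Rt,0),Rt))
E
```

```text
[ 600.83149112 -149.43556445  140.2297419 ] [ 0.013  0.719  0.259 -0.008 -1.641  1.559]
(array([-0. ,  0.4,  0. ]), array([ 5.31,  0.06, 10.87]))
```

{"api": "drive_tool", "payload": {"deltas": [[[2.6,0,0],[0,0,0]],[[2.7,0,0],[0,0,0]],[[0,0,3],[0,0,0]],[[0,0,3],[0,0,0]],[[0,0,2.5],[0,0,0]],[[0,0,1.6],[0,0,0]],[[0,0,0.8],[0,0,0]],[[0,0,0],[0,0,0]],[[0,0,0],[0,0,0]],[[0,0,0],[0,0,0]]]}}

```text
clock: 13.85
position: [593.7, -150.1, 26.0]
ee_rot: [0.966, 0.0, -0.257, 0.0]
contact_force: [-1.2, 0.0, 0.6]
gripper_width: 59.9
grasp_force: 0.0
```

{"api": "drive_tool", "payload": {"deltas": [[[0,0,0],[0,0,0]],[[0,0,0],[0,0,0]],[[0,0,0],[0,0,0]],[[0,0,0],[0,0,0]],[[0,0,0],[0,0,0]],[[0,0,0],[0,0,0]]], "claw": 2.0}}

```text
clock: 14.45
position: [593.3, -150.0, 25.7]
ee_rot: [0.966, 0.0, -0.257, 0.0]
contact_force: [1.9, -0.1, 6.0]
gripper_width: 31.8
grasp_force: 59.7
```

Run:
```python
from h import *;from bench import arm
s=arm.read_state();print(s["position"],s["ee_rot"].round(4),s["joints"].round(3),s["gripper_width"])
Rc=R.from_quat(s["ee_rot"]);L=Rc.inv().apply(np.array([602,-150,0.])-s["position"]);ax=Rc.inv().apply([0,0,1.])
print("lower end in tool",L.round(1),"axis",ax.round(3)); np.savez("hold.npz",L=L,ax=ax)
```

```text
[ 593.302561   -150.03031251   25.74399244] [ 9.663e-01  3.000e-04 -2.574e-01  4.000e-04] [ 0.014  0.814  0.139 -0.006 -1.416  1.56 ] 31.826356058647352
lower end in tool [20.4 -0.  18. ] axis [-0.497  0.001 -0.867]
```

{"api": "drive_tool", "payload": {"deltas": [[[0,0,-1],[0,0,0]],[[0,0,-2.5],[0,0,0]],[[0,0,-4],[0,0,0]],[[0,0,-4],[0,0,0]],[[0,0,-4],[0,0,0]],[[0,0,-3],[0,0,0]],[[0,0,0],[0,7,0]],[[0,0,0],[0,7,0]],[[0,0,0],[0,7,0]],[[0,0,0],[0,7,0]],[[0,0,0],[0,7,0]],[[0,0,0],[0,0,0]]]}}

```text
clock: 15.65
position: [680.5, -150.0, 185.2]
ee_rot: [0.999, -0.0, 0.043, -0.0]
contact_force: [0.2, -0.5, -1.0]
gripper_width: 32.0
grasp_force: 59.4
```

```bash
cat > pin.py <<'E'
import sys;from h import *;from bench import arm
h=np.load("hold.npz");L,ax=h["L"],h["ax"]
zp=np.array([-.571,.055,.819]);zp/=np.linalg.norm(zp);tip=np.array([489,-41.8,138.5])
s=arm.read_state();Rc=R.from_quat(s["ee_rot"])
print(s["position"].round(1),s["joints"].round(3),s["contact_force"].round(1),round(s["gripper_width"],1))
for d in map(float,sys.argv[1:]):
    a0=Rc.apply(ax); c=np.cross(a0,zp); rv=c/np.linalg.norm(c)*np.arcsin(np.linalg.norm(c))
    # swing sleeve axis onto the pin axis, closing line kept level
    R1=R.from_rotvec(rv)*Rc
    print(d,plan(s,tip+zp*d-R1.apply(L),R1),"closing",R1.apply([0,1,0]).round(2))
e=s["position"]+Rc.apply(L)-tip
print("lower end: along pin",(e@zp).round(1),"off axis world",(e-(e@zp)*zp).round(1),"tool",(Rc.inv().apply(e-(e@zp)*zp)).round(1),"-zp in tool",Rc.inv().apply(-zp).round(3),"ang",np.degrees(np.arccos(Rc.apply(ax)@zp)).round(1))
E
python3 pin.py 40 15
```

```text
[ 680.5 -150.   185.2] [ 0.015  0.497  0.067  0.    -1.056  1.555] [ 0.2 -0.5 -1. ] 32.0
40.0 (array([-2.8,  0.1,  1.6]), array([-23.82, -10.38,  -2.81])) closing [-0.03 -1.    0.04]
15.0 (array([-2.8,  0.1,  1.6]), array([-22.57, -10.38,  -0.64])) closing [-0.03 -1.    0.04]
lower end: along pin -102.8 off axis world [ 154.7 -102.5  114.7] tool [ 164.   102.2 -101.1] -zp in tool [0.499 0.055 0.865] ang 3.2
```

{"api": "drive_tool", "payload": {"deltas": [[[0,0,-2.8],[-2.8,0.1,1.6]],[[-3,-1.3,0],[0,0,0]],[[-3,-1.3,0],[0,0,0]],[[-3,-1.3,0],[0,0,0]],[[-3,-1.3,0],[0,0,0]],[[-3,-1.3,0],[0,0,0]],[[-3,-1.3,0],[0,0,0]],[[-3,-1.3,0],[0,0,0]],[[-2.8,-1.3,0],[0,0,0]],[[0,0,0],[0,0,0]],[[0,0,0],[0,0,0]]]}}

```text
clock: 16.75
position: [449.3, -39.1, 187.3]
ee_rot: [0.999, -0.014, 0.046, 0.024]
contact_force: [0.5, 0.4, -1.0]
gripper_width: 32.2
grasp_force: 59.6
```

```bash
python3 pin.py 15; python3 look.py pics/l3.png 23|head -0
python3 - <<'E'
import cv2;print(cv2.imread("pics/l3.png").shape)
E
```

```text
[449.3 -39.1 187.3] [ 0.327  0.08  -0.563  0.1   -0.86   1.152] [ 0.5  0.4 -1. ] 32.2
15.0 (array([ 0. , -0.2, -0. ]), array([ 0.74, -0.08,  2.11])) closing [-0.03 -1.    0.05]
lower end: along pin 37.1 off axis world [ 3.4 -0.7  2.4] tool [ 3.6  0.7 -2.1] -zp in tool [ 0.495 -0.001  0.869] ang 0.2
(480, 792, 3)Exception ignored on flushing sys.stdout:
BrokenPipeError: [Errno 32] Broken pipe
```

View pics/l3.png

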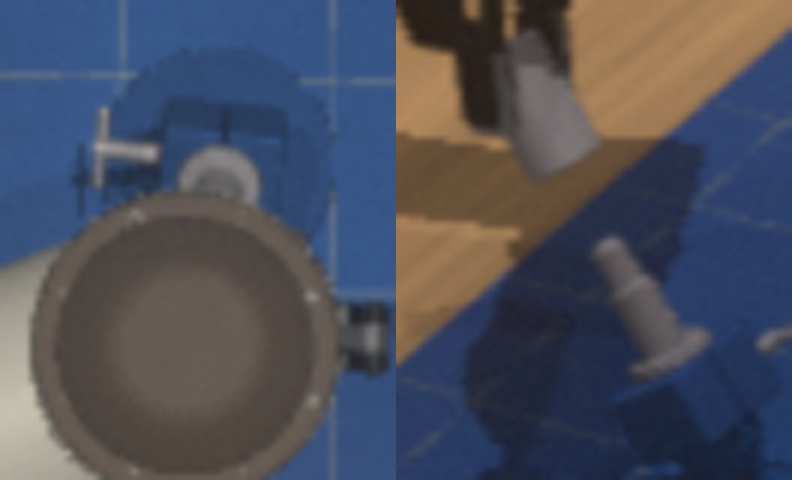

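The sleeve hangs above the tip in the scene panel: lower end at about (572,160), pin tip at (606,243). I'll compare with the projected pose.

Run:
```python
from h import *;from bench import arm,get_image
g=get_image("scene");s=arm.read_state();h=np.load("hold.npz");Rc=R.from_quat(s["ee_rot"])
a=Rc.apply(h["ax"]);e=s["position"]+Rc.apply(h["L"])
zp=np.array([-.571,.055,.819]);zp/=np.linalg.norm(zp);tip=np.array([489,-41.8,138.5])
u,v=proj(g,tip)[0].astype(int);o=np.array([u-35,v-40])
view=(e-g["eye"]);w=np.cross(a,view);w/=np.linalg.norm(w)
q=proj(g,[e,e+55*a,e+17*w,e+30*a+17*w,e-17*w,e+30*a-17*w,tip,tip-52.5*zp])
print(((q-o+.42)*6+[396,0]).round(0))
```

```text
[[569. 166.]
 [500.  49.]
 [534. 187.]
 [496. 123.]
 [605. 145.]
 [568.  81.]
 [609. 244.]
 [673. 352.]]
```

Run:
```python
import cv2,numpy as np
m=cv2.imread("pics/l3.png")[:,396:]
sat=cv2.cvtColor(m,cv2.COLOR_BGR2HSV)[...,1].astype(int)
# right and left sleeve boundary per row by strongest saturation step
for y in range(70,186,8):
    r=sat[y]; c=[x for x in range(80,230) if (r[x]<75)]
    print(y,(min(c)+396,max(c)+396) if c else None, sat[y,90:230:10])
```

```text
70 (476, 567) [ 81  33  29  20  15  17  16  27  53 117 117 117 119 120]
78 (488, 569) [ 77  33  24  21  15  13  16  13  29 116 120 119 119 119]
86 (476, 571) [ 87  40  18  22  15  17  11  16  22 107 116 120 119 118]
94 (489, 574) [ 81  38  24  21  16  13  20  16  15  86 119 118 120 117]
102 (492, 578) [ 89  46  21  21  16  15  13  15  13  52 115 120 119 120]
110 (490, 583) [ 83  52  21  20  14  15  15  13  13  13  96 119 118 120]
118 (476, 588) [ 75  54  21  28  17  18  15  13  15  13  58 115 120 120]
126 (476, 591) [ 44  28  18  23  15  14  13  13  14  13  29 104 119 119]
134 (495, 598) [ 85  69  31  22  16  17  16  15  14  15  15  55 115 119]
142 (510, 602) [119 121 102  31  16  15  14  13  15  13  11  30 100 118]
150 (513, 596) [118 118 114  40  21  18  14  13  14  12  21  71 115 114]
158 (517, 584) [120 120 117  78  22  16  17  13  17  26  82 115 115 112]
166 (523, 625) [116 118 113 109  46  17  13  21  49 106 116 114 115 107]
174 (526, 625) [119 114 119 115  74  21  28  75 104 116 115 111 113  68]
182 (608, 617) [116 117 118 114 110  81 101 111 113 116 115 116  88  64]
```

{"api": "drive_tool", "payload": {"deltas": [[[0.37,0,1.05],[0,0,0]],[[0.37,-0.1,1.05],[0,0,0]],[[0,0,0],[0,0,0]],[[0.25,0,0.44],[0,0,0]],[[0.25,0,0.43],[0,0,0]],[[0,0,0],[0,0,0]],[[0,0,0],[0,0,0]]]}}

```text
clock: 17.6
position: [464.0, -40.4, 158.3]
ee_rot: [0.999, -0.015, 0.045, 0.024]
contact_force: [0.9, 0.4, -1.1]
gripper_width: 31.8
grasp_force: 59.6
```

```bash
python3 pin.py -10
```

```text
[464.  -40.4 158.3] [ 0.313  0.142 -0.578  0.106 -0.783  1.156] [ 0.9  0.4 -1.1] 31.8
-10.0 (array([ 0. , -0.1, -0. ]), array([ 0.78, -0.02,  1.26])) closing [-0.03 -1.    0.05]
lower end: along pin 4.9 off axis world [-0.4 -0.2 -0.2] tool [-0.4  0.2  0.2] -zp in tool [ 0.495 -0.001  0.869] ang 0.1
```

{"api": "drive_tool", "payload": {"deltas": [[[0.15,0,0.26],[0,0,0]],[[0.15,0,0.26],[0,0,0]],[[0.15,0,0.26],[0,0,0]],[[0.15,0,0.26],[0,0,0]],[[0,0,0],[0,0,0]]]}}

```text
clock: 18.1
position: [470.9, -41.0, 148.1]
ee_rot: [0.999, -0.015, 0.045, 0.024]
contact_force: [0.5, -0.1, -0.6]
gripper_width: 31.9
grasp_force: 59.6
```

```bash
python3 pin.py -20
```

```text
[470.9 -41.  148.1] [ 0.306  0.167 -0.578  0.108 -0.758  1.16 ] [ 0.5 -0.1 -0.6] 31.9
-20.0 (array([ 0. , -0.1, -0. ]), array([ 0.68, -0.02,  1.05])) closing [-0.03 -1.    0.05]
lower end: along pin -7.4 off axis world [-0.5 -0.2 -0.4] tool [-0.6  0.2  0.3] -zp in tool [ 0.496 -0.002  0.868] ang 0.1
```

{"api": "drive_tool", "payload": {"deltas": [[[0.12,0,0.17],[0,0,0]],[[0.1,0,0.17],[0,0,0]],[[0.1,0,0.17],[0,0,0]],[[0.1,0,0.17],[0,0,0]],[[0.1,0,0.17],[0,0,0]],[[0,0,0],[0,0,0]]]}}

```text
clock: 18.7
position: [476.6, -41.6, 140.1]
ee_rot: [0.999, -0.015, 0.045, 0.024]
contact_force: [-0.7, 0.6, -1.4]
gripper_width: 31.6
grasp_force: 59.5
```

{"api": "drive_tool", "payload": {"deltas": [[[0.05,0,0.09],[0,0,0]],[[0,0,0],[0,0,0]]]}}

```text
clock: 18.9
position: [477.1, -41.7, 139.5]
ee_rot: [0.999, -0.015, 0.045, 0.024]
contact_force: [-2.5, -0.6, -2.2]
gripper_width: 31.9
grasp_force: 59.5
```

```bash
python3 pin.py -22
```

```text
[477.1 -41.7 139.5] [ 0.3    0.189 -0.576  0.109 -0.737  1.163] [-2.5 -0.6 -2.2] 31.9
-22.0 (array([ 0. , -0.1, -0. ]), array([ 0.24, -0.03,  0.31])) closing [-0.03 -1.    0.05]
lower end: along pin -18.1 off axis world [-0.4 -0.3 -0.3] tool [-0.4  0.3  0.2] -zp in tool [ 0.496 -0.002  0.868] ang 0.1
```

{"api": "drive_tool", "payload": {"deltas": [[[0.05,0,0.09],[0,0,0]],[[0.05,0,0.09],[0,0,0]],[[0,0,0],[0,0,0]]]}}

```text
clock: 19.2
position: [478.0, -41.8, 138.1]
ee_rot: [0.999, -0.015, 0.045, 0.024]
contact_force: [-5.1, 1.4, 2.3]
gripper_width: 31.6
grasp_force: 60.1
```

{"api": "drive_tool", "payload": {"deltas": [[[0.05,0,0.09],[0,0,0]],[[0,0,0],[0,0,0]]]}}

```text
clock: 19.4
position: [478.2, -41.9, 137.8]
ee_rot: [0.999, -0.015, 0.044, 0.024]
contact_force: [-8.3, 3.3, 8.3]
gripper_width: 31.9
grasp_force: 60.7
```

{"api": "drive_tool", "payload": {"deltas": [[[0.05,0,0.09],[0,0,0]],[[0,0,0],[0,0,0]]]}}

```text
clock: 19.6
position: [478.3, -41.9, 137.6]
ee_rot: [0.999, -0.015, 0.044, 0.024]
contact_force: [-11.4, 4.5, 13.8]
gripper_width: 31.8
grasp_force: 61.4
```

```bash
python3 pin.py -22
```

```text
[478.3 -41.9 137.6] [ 0.298  0.195 -0.575  0.11  -0.735  1.164] [-11.4   4.5  13.8] 31.8
-22.0 (array([ 0.1, -0. , -0. ]), array([ 0.13, -0.04,  0.11])) closing [-0.03 -1.    0.05]
lower end: along pin -20.4 off axis world [-0.5 -0.4 -0.3] tool [-0.5  0.4  0.3] -zp in tool [ 0.497 -0.002  0.868] ang 0.1
```

The short sleeve stopped at the cone, about 32 mm up from the collar, with the force rising, so it's too tight and goes to the dish. I'll draw it off.

{"api": "drive_tool", "payload": {"deltas": [[[-0.25,0,-0.43],[0,0,0]],[[-0.5,0,-0.87],[0,0,0]],[[-0.75,0,-1.3],[0,0,0]],[[-0.75,0,-1.3],[0,0,0]],[[-0.5,0,-0.9],[0,0,0]],[[0,0,-3],[0,0,0]],[[0,0,-2],[0,-7,0]],[[0,0,0],[0,-7,0]],[[0,0,0],[0,-7,0]],[[0,0,0],[0,-7,0]],[[0,0,0],[0,-7,0]],[[0,0,0],[0,0,0]]]}}

```text
clock: 20.8
position: [445.7, -36.1, 228.7]
ee_rot: [0.966, -0.022, -0.259, 0.018]
contact_force: [-0.1, 0.4, -2.0]
gripper_width: 31.7
grasp_force: 59.9
```

```bash
cat > put.py <<'E'
import sys;from h import *;from bench import arm
h=np.load("hold.npz");L,ax=h["L"],h["ax"];s=arm.read_state();Rc=R.from_quat(s["ee_rot"])
a0=Rc.apply(ax);c=np.cross(a0,[0,0,1.]);n=np.linalg.norm(c);R1=R.from_rotvec(c/n*np.arcsin(n))*Rc
x,y=float(sys.argv[1]),float(sys.argv[2])
print(s["position"].round(1),s["joints"].round(3),round(s["gripper_width"],1),"lower end",(s["position"]+Rc.apply(L)).round(1))
cur=R1.apply(L)+s["position"]
print("level move then down:",plan(s,np.array([x,y,cur[2]])-R1.apply(L),R1),R1.inv().apply([0,0,-1]).round(3))
for z in map(float,sys.argv[3:]): print(z,plan(s,np.array([x,y,z])-R1.apply(L),R1))
E
python3 put.py 525 275 60 6
```

```text
[445.7 -36.1 228.7] [ 0.222  0.367 -0.098 -0.087 -1.624  1.321] 31.7 lower end [454.3 -37.6 203. ]
level move then down: (array([ 2.3,  0.1, -1.3]), array([  5.22, -31.36,  -3.01])) [ 0.497 -0.001  0.867]
60.0 (array([ 2.3,  0.1, -1.3]), array([ 12.33, -31.36,   9.39]))
6.0 (array([ 2.3,  0.1, -1.3]), array([ 15.02, -31.37,  14.07]))
```

{"api": "drive_tool", "payload": {"deltas": [[[0,0,0],[2.3,0.1,-1.3]],[[1.5,-3.9,1.1],[0,0,0]],[[1.5,-3.9,1.2],[0,0,0]],[[1.5,-3.9,1.2],[0,0,0]],[[1.5,-3.9,1.2],[0,0,0]],[[1.5,-3.9,1.2],[0,0,0]],[[1.6,-3.9,1.2],[0,0,0]],[[1.6,-3.9,1.2],[0,0,0]],[[1.6,-4,1.1],[0,0,0]],[[0,0,0],[0,0,0]],[[0,0,0],[0,0,0]]]}}

```text
clock: 21.9
position: [513.7, 275.1, 88.6]
ee_rot: [0.967, -0.015, -0.255, -0.004]
contact_force: [-0.1, -0.3, -1.0]
gripper_width: 31.8
grasp_force: 59.9
```

```bash
python3 put.py 525 275 5
```

```text
[513.7 275.1  88.6] [ 0.605  0.681  0.157 -0.298 -1.479  1.029] 31.8 lower end [522.5 274.9  62.9]
level move then down: (array([ 0. , -0.3, -0. ]), array([ 0.22, -0.02, -0.13])) [ 0.497 -0.001  0.867]
5.0 (array([ 0. , -0.3, -0. ]), array([ 3.1 , -0.02,  4.89]))
```

{"api": "drive_tool", "payload": {"deltas": [[[0.75,0,1.2],[0,0,0]],[[0.75,0,1.2],[0,0,0]],[[0.75,0,1.2],[0,0,0]],[[0.5,0,0.8],[0,0,0]],[[0.25,0,0.4],[0,0,0]],[[0,0,0],[0,0,0]],[[0,0,0],[0,0,0]]]}}

```text
clock: 22.6
position: [516.5, 274.5, 32.3]
ee_rot: [0.967, -0.016, -0.256, -0.004]
contact_force: [0.3, -0.0, -0.0]
gripper_width: 32.2
grasp_force: 60.0
```

```bash
python3 put.py 525 275 4
```

```text
[516.5 274.5  32.3] [ 0.601  0.748  0.128 -0.302 -1.389  1.059] 32.2 lower end [525.3 274.3   6.5]
level move then down: (array([-0. , -0.2,  0. ]), array([-0.02, -0.07,  0.01])) [ 0.497 -0.001  0.867]
4.0 (array([-0. , -0.2,  0. ]), array([ 0.11, -0.07,  0.23]))
```

{"api": "drive_tool", "payload": {"deltas": [[[0.07,0,0.12],[0,0,0]],[[0.05,0,0.09],[0,0,0]],[[0,0,0],[0,0,0]]]}}

```text
clock: 22.9
position: [516.2, 274.6, 29.9]
ee_rot: [0.967, -0.015, -0.256, -0.004]
contact_force: [-0.7, 0.2, 0.4]
gripper_width: 32.2
grasp_force: 60.0
```

{"api": "drive_tool", "payload": {"deltas": [[[0.05,0,0.09],[0,0,0]],[[0,0,0],[0,0,0]]]}}

```text
clock: 23.1
position: [516.3, 274.6, 29.8]
ee_rot: [0.967, -0.015, -0.256, -0.004]
contact_force: [0.2, 0.8, 4.3]
gripper_width: 31.9
grasp_force: 60.5
```

{"api": "drive_tool", "payload": {"deltas": [[[0,0,0],[0,0,0]],[[0,0,0],[0,0,0]],[[0,0,0],[0,0,0]],[[0,0,0],[0,0,0]],[[0,0,-1],[0,0,0]],[[0,0,-2],[0,0,0]],[[0,0,-3],[0,0,0]],[[0,0,-4],[0,0,0]],[[0,0,-4],[0,0,0]],[[0,0,-2],[0,0,0]],[[0,0,0],[0,0,0]]], "claw": 6.0}}

```text
clock: 24.2
position: [598.1, 272.0, 171.3]
ee_rot: [0.968, -0.016, -0.252, -0.006]
contact_force: [0.6, 0.5, 0.7]
gripper_width: 59.8
grasp_force: 0.0
```

Run:
```python
from h import *;from bench import arm,get_image
s=arm.read_state();print(s["position"].round(1),s["joints"].round(2))
g=get_image("scene");t=get_image("top")
cv2.imwrite("pics/d1.png",np.hstack([crop(g,310,140,80,75,5),crop(t,180,150,80,75,5)]))
Rt=tilt(30)
for b in(90,0): print(b,plan(s,gpose([670.5,150,58],Rt,b),Rt))
print(proj(g,[[525,275,59],[525,275,4],[670.5,150,75]]).round(1))
```

```text
[598.1 272.  171.3] [ 0.54  0.73  0.47 -0.27 -1.74  1.01]
90 (array([-1.1, -0.8, -1.6]), array([11.93, 12.2 , -0.9 ]))
0 (array([-1.1, -0.8, -1.6]), array([11.93, 12.2 ,  8.1 ]))
[[344.1 155.8]
 [343.9 171.5]
 [373.3 181.8]]
```

View pics/d1.png

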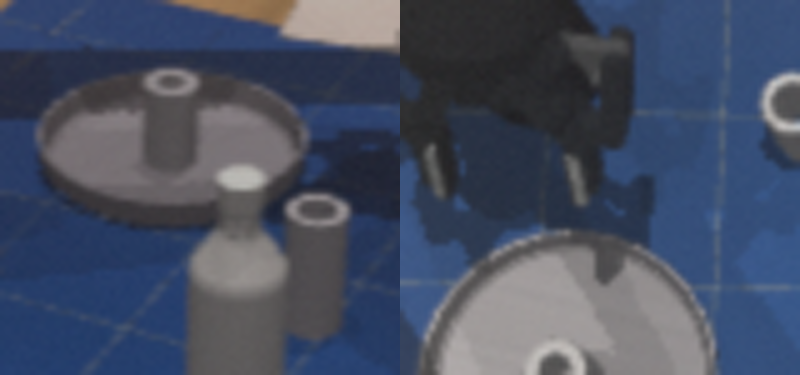

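The short sleeve stands upright in the dish (left panel (170,120)). The long sleeve still stands beside the bottle, with its rim at (317,210). Next is the long one.

{"api": "drive_tool", "payload": {"deltas": [[[0,0,-1],[-1.1,-0.8,-1.6]],[[2,2,0],[0,0,0]],[[2,2,0],[0,0,0]],[[2,2,0],[0,0,0]],[[2,2.1,0],[0,0,0]],[[2,2.1,0],[0,0,0]],[[1.9,2,0],[0,0,0]],[[0,0,0],[0,0,0]],[[0,0,0],[0,0,0]]], "claw": 5.2}}

```text
clock: 25.2
position: [702.0, 149.3, 114.1]
ee_rot: [0.964, -0.0, -0.265, 0.002]
contact_force: [0.6, 0.6, -0.0]
gripper_width: 51.9
grasp_force: 0.0
```

Run:
```python
from h import *;from bench import arm
s=arm.read_state();print(s["position"].round(1),s["joints"].round(2))
Rt=tilt(30);print(plan(s,gpose([670.5,150,58],Rt,0),Rt))
```

```text
[702.  149.3 114.1] [ 0.36  0.92  0.68 -0.18 -1.83  1.21]
(array([ 0.2,  0.7, -0.1]), array([ 0.08, -0.07,  8.33]))
```

{"api": "drive_tool", "payload": {"deltas": [[[0.1,-0.1,2],[0,0.7,0]],[[0,0,2],[0,0,0]],[[0,0,2],[0,0,0]],[[0,0,1.5],[0,0,0]],[[0,0,0.8],[0,0,0]],[[0,0,0],[0,0,0]],[[0,0,0],[0,0,0]],[[0,0,0],[0,0,0]]]}}

```text
clock: 26.0
position: [663.3, 150.9, 45.0]
ee_rot: [0.967, 0.001, -0.256, 0.001]
contact_force: [-0.4, 0.7, 0.5]
gripper_width: 51.6
grasp_force: 0.0
```

{"api": "drive_tool", "payload": {"deltas": [[[0,0,0],[0,0,0]],[[0,0,0],[0,0,0]],[[0,0,0],[0,0,0]],[[0,0,0],[0,0,0]],[[0,0,0],[0,0,0]],[[0,0,0],[0,0,0]]], "claw": 2.0}}

```text
clock: 26.6
position: [663.0, 150.6, 44.7]
ee_rot: [0.967, 0.001, -0.256, 0.002]
contact_force: [1.4, 0.8, 4.1]
gripper_width: 32.1
grasp_force: 59.9
```

Run:
```python
from h import *;from bench import arm
s=arm.read_state();print(s["position"],s["ee_rot"].round(4),s["joints"].round(3),s["gripper_width"])
Rc=R.from_quat(s["ee_rot"]);L=Rc.inv().apply(np.array([670.5,s["position"][1],0.])-s["position"]);ax=Rc.inv().apply([0,0,1.])
L[1]=0
print("lower end in tool",L.round(1),"axis",ax.round(3)); np.savez("hold.npz",L=L,ax=ax)
```

```text
[663.03298263 150.56844766  44.73672803] [ 9.667e-01  5.000e-04 -2.561e-01  1.600e-03] [ 0.377  0.898  0.449 -0.18  -1.609  1.233] 32.11026216555044
lower end in tool [28.6  0.  35.2] axis [-0.495  0.003 -0.869]
```

{"api": "drive_tool", "payload": {"deltas": [[[-0.5,0,-0.87],[0,0,0]],[[-1.5,0,-2.6],[0,0,0]],[[-2.2,0,-3.9],[0,0,0]],[[-2.2,0,-3.9],[0,0,0]],[[-2,0,-3.5],[0,0,0]],[[-1,0,-1.7],[0,0,0]],[[0,0,0],[0,7,0]],[[0,0,0],[0,7,0]],[[0,0,0],[0,7,0]],[[0,0,0],[0,7,0]],[[0,0,0],[0,7,0]],[[0,0,0],[0,0,0]]]}}

```text
clock: 27.8
position: [656.7, 149.6, 231.6]
ee_rot: [0.999, 0.001, 0.042, 0.003]
contact_force: [-0.8, -0.2, -2.1]
gripper_width: 31.9
grasp_force: 59.6
```

```bash
python3 pin.py 40 15
```

```text
[656.7 149.6 231.6] [ 0.483  0.427  0.054  0.049 -1.125  1.071] [-0.8 -0.2 -2.1] 31.9
40.0 (array([-2.7,  0.3,  1.6]), array([-21.94,  19.13,   1.77])) closing [-0.03 -1.    0.05]
15.0 (array([-2.7,  0.3,  1.6]), array([-20.7 ,  19.12,   3.94])) closing [-0.03 -1.    0.05]
lower end: along pin -53.7 off axis world [168.6 194.3 104.5] tool [ 177.4 -193.3  -90.8] -zp in tool [0.499 0.052 0.865] ang 3.2
```

{"api": "drive_tool", "payload": {"deltas": [[[-2,0,0],[-2.7,0.3,1.6]],[[-3.3,3.1,0],[0,0,0]],[[-3.3,3.2,0],[0,0,0]],[[-3.3,3.2,0],[0,0,0]],[[-3.3,3.2,0],[0,0,0]],[[-3.3,3.2,0],[0,0,0]],[[-3.3,3.2,0],[0,0,0]],[[0,0,1],[0,0,0]],[[0,0,0],[0,0,0]],[[0,0,0],[0,0,0]]]}}

```text
clock: 28.8
position: [441.8, -34.7, 211.8]
ee_rot: [0.998, -0.014, 0.048, 0.024]
contact_force: [0.8, -0.0, -1.0]
gripper_width: 32.3
grasp_force: 59.9
```

```bash
python3 pin.py 15
python3 - <<'E'
from h import *;from bench import arm,get_image
g=get_image("scene");s=arm.read_state();h=np.load("hold.npz");Rc=R.from_quat(s["ee_rot"])
a=Rc.apply(h["ax"]);e=s["position"]+Rc.apply(h["L"])
u,v=proj(g,[489,-41.8,138.5])[0].astype(int);o=np.array([u-35,v-40])
w=np.cross(a,e-g["eye"]);w/=np.linalg.norm(w)
print(((proj(g,[e,e+17*w,e-17*w,e+30*a-17*w])-o+.42)*6).round(0))
m=crop(g,*o,66,80,6);sat=cv2.cvtColor(m,cv2.COLOR_BGR2HSV)[...,1].astype(int)
for y in range(70,200,12):
    c=[x for x in range(80,260) if sat[y,x]<75]; print(y,(min(c),max(c)) if c else None)
cv2.imwrite("pics/l4.png",m)
E
```

```text
[441.8 -34.7 211.8] [ 0.347  0.036 -0.543  0.1   -0.921  1.138] [ 0.8 -0.  -1. ] 32.3
15.0 (array([-0.1, -0.3,  0. ]), array([0.44, 0.21, 2.94])) closing [-0.03 -1.    0.05]
lower end: along pin 42.7 off axis world [9.  2.2 6.1] tool [ 9.5 -2.2 -5.4] -zp in tool [ 0.49  -0.001  0.872] ang 0.3
[[181. 144.]
 [145. 165.]
 [217. 123.]
 [179.  59.]]
70 (80, 182)
82 (98, 188)
94 (103, 197)
106 (111, 204)
118 (118, 209)
130 (125, 204)
142 (132, 259)
154 (137, 255)
166 (229, 239)
178 (216, 224)
190 (202, 211)
```

{"api": "drive_tool", "payload": {"deltas": [[[0.2,0.1,1.4],[0,0,0]],[[0.2,0.1,1.5],[0,0,0]],[[0,0,0],[0,0,0]],[[0.25,0,0.44],[0,0,0]],[[0.25,0,0.43],[0,0,0]],[[0,0,0],[0,0,0]],[[0,0,0],[0,0,0]]]}}

```text
clock: 29.55
position: [453.6, -39.0, 175.3]
ee_rot: [0.998, -0.014, 0.048, 0.024]
contact_force: [0.1, -0.6, -1.7]
gripper_width: 31.9
grasp_force: 59.9
```

```bash
python3 pin.py -10
```

```text
[453.6 -39.  175.3] [ 0.326  0.099 -0.579  0.107 -0.82   1.147] [ 0.1 -0.6 -1.7] 31.9
-10.0 (array([-0.1, -0.4,  0. ]), array([ 0.82, -0.02,  1.35])) closing [-0.03 -1.    0.05]
lower end: along pin 5.8 off axis world [-0.2 -0.1 -0.1] tool [-0.2  0.1  0.1] -zp in tool [ 0.49  -0.001  0.872] ang 0.4
```

{"api": "drive_tool", "payload": {"deltas": [[[0.15,0,0.26],[0,0,0]],[[0.15,0,0.26],[0,0,0]],[[0.15,0,0.26],[0,0,0]],[[0.15,0,0.26],[0,0,0]],[[0,0,0],[0,0,0]]]}}

```text
clock: 30.05
position: [460.3, -39.9, 164.9]
ee_rot: [0.998, -0.014, 0.048, 0.024]
contact_force: [-0.6, 0.6, -1.7]
gripper_width: 32.0
grasp_force: 59.9
```

{"api": "drive_tool", "payload": {"deltas": [[[0.15,0,0.26],[0,0,0]],[[0.15,0,0.26],[0,0,0]],[[0.15,0,0.26],[0,0,0]],[[0.1,0,0.17],[0,0,0]],[[0,0,0],[0,0,0]]]}}

```text
clock: 30.55
position: [466.7, -40.5, 156.1]
ee_rot: [0.998, -0.014, 0.048, 0.024]
contact_force: [0.0, 0.6, -2.2]
gripper_width: 31.6
grasp_force: 59.9
```

```bash
python3 pin.py -30
```

```text
[466.7 -40.5 156.1] [ 0.312  0.147 -0.581  0.111 -0.771  1.154] [ 0.   0.6 -2.2] 31.6
-30.0 (array([-0.1, -0.3,  0. ]), array([ 0.68, -0.03,  1.05])) closing [-0.03 -1.    0.05]
lower end: along pin -17.5 off axis world [-0.4 -0.2 -0.3] tool [-0.4  0.2  0.2] -zp in tool [ 0.49  -0.001  0.871] ang 0.3
```

Now carefully past the step, 1 mm per row.

{"api": "drive_tool", "payload": {"deltas": [[[0.06,0,0.09],[0,0,0]],[[0.06,0,0.09],[0,0,0]],[[0.05,0,0.09],[0,0,0]],[[0,0,0],[0,0,0]]]}}

```text
clock: 30.95
position: [468.7, -40.6, 153.8]
ee_rot: [0.998, -0.014, 0.048, 0.024]
contact_force: [0.0, -0.2, -1.3]
gripper_width: 31.7
grasp_force: 59.9
```

{"api": "drive_tool", "payload": {"deltas": [[[0.05,0,0.09],[0,0,0]],[[0.05,0,0.09],[0,0,0]],[[0,0,0],[0,0,0]]]}}

```text
clock: 31.25
position: [469.8, -40.7, 152.1]
ee_rot: [0.998, -0.014, 0.048, 0.024]
contact_force: [0.6, 0.7, -1.3]
gripper_width: 31.9
grasp_force: 59.9
```

{"api": "drive_tool", "payload": {"deltas": [[[0.05,0,0.09],[0,0,0]],[[0.05,0,0.09],[0,0,0]],[[0,0,0],[0,0,0]]]}}

```text
clock: 31.55
position: [471.0, -40.8, 150.4]
ee_rot: [0.998, -0.014, 0.048, 0.024]
contact_force: [0.7, 0.2, -1.2]
gripper_width: 31.8
grasp_force: 59.9
```

```bash
python3 pin.py -48
```

```text
[471.  -40.8 150.4] [ 0.308  0.162 -0.58   0.112 -0.756  1.156] [ 0.7  0.2 -1.2] 31.8
-48.0 (array([-0.1, -0.3,  0. ]), array([ 1.2 , -0.03,  2.  ])) closing [-0.03 -1.    0.05]
lower end: along pin -24.6 off axis world [-0.2 -0.2 -0.1] tool [-0.2  0.2  0.1] -zp in tool [ 0.49  -0.001  0.872] ang 0.3
```

Already past the cone with no force. On towards the collar.

{"api": "drive_tool", "payload": {"deltas": [[[0.1,0,0.17],[0,0,0]],[[0.1,0,0.17],[0,0,0]],[[0.1,0,0.17],[0,0,0]],[[0.1,0,0.17],[0,0,0]],[[0,0,0],[0,0,0]]]}}

```text
clock: 32.05
position: [475.7, -41.3, 143.8]
ee_rot: [0.998, -0.014, 0.048, 0.024]
contact_force: [0.3, 0.5, -1.3]
gripper_width: 32.0
grasp_force: 59.9
```

{"api": "drive_tool", "payload": {"deltas": [[[0.1,0,0.17],[0,0,0]],[[0.1,0,0.17],[0,0,0]],[[0.1,0,0.17],[0,0,0]],[[0.1,0,0.17],[0,0,0]],[[0.1,0,0.17],[0,0,0]],[[0,0,0],[0,0,0]]]}}

```text
clock: 32.65
position: [481.4, -41.9, 135.8]
ee_rot: [0.998, -0.014, 0.048, 0.024]
contact_force: [-0.8, 0.3, -2.0]
gripper_width: 31.8
grasp_force: 59.9
```

```bash
python3 pin.py -52.5
```

```text
[481.4 -41.9 135.8] [ 0.298  0.199 -0.578  0.115 -0.721  1.161] [-0.8  0.3 -2. ] 31.8
-52.5 (array([-0.1, -0.3,  0. ]), array([ 0.52, -0.03,  0.85])) closing [-0.03 -1.    0.05]
lower end: along pin -42.5 off axis world [-0.1 -0.2 -0. ] tool [-0.1  0.2  0. ] -zp in tool [ 0.49  -0.001  0.871] ang 0.3
```

{"api": "drive_tool", "payload": {"deltas": [[[0.1,0,0.17],[0,0,0]],[[0.1,0,0.17],[0,0,0]],[[0.05,0,0.09],[0,0,0]],[[0.05,0,0.09],[0,0,0]],[[0.05,0,0.09],[0,0,0]],[[0,0,0],[0,0,0]]]}}

```text
clock: 33.25
position: [485.4, -42.3, 130.2]
ee_rot: [0.998, -0.014, 0.048, 0.024]
contact_force: [-1.7, -0.2, -2.8]
gripper_width: 32.0
grasp_force: 60.0
```

{"api": "drive_tool", "payload": {"deltas": [[[0.05,0,0.09],[0,0,0]],[[0.05,0,0.09],[0,0,0]],[[0,0,0],[0,0,0]]]}}

```text
clock: 33.55
position: [486.5, -42.4, 128.7]
ee_rot: [0.998, -0.014, 0.048, 0.024]
contact_force: [-2.7, 0.2, -1.7]
gripper_width: 32.3
grasp_force: 60.1
```

{"api": "drive_tool", "payload": {"deltas": [[[0.05,0,0.09],[0,0,0]],[[0,0,0],[0,0,0]]]}}

```text
clock: 33.75
position: [486.6, -42.4, 128.7]
ee_rot: [0.998, -0.014, 0.048, 0.025]
contact_force: [-7.7, 2.5, 6.9]
gripper_width: 32.1
grasp_force: 61.0
```

```bash
python3 pin.py -52.5
```

```text
[486.6 -42.4 128.7] [ 0.293  0.217 -0.576  0.117 -0.704  1.163] [-7.7  2.5  6.9] 32.1
-52.5 (array([-0.1, -0.3,  0. ]), array([ 0.06, -0.03,  0.09])) closing [-0.03 -1.    0.05]
lower end: along pin -51.4 off axis world [ 0.1 -0.3  0.1] tool [ 0.1  0.3 -0. ] -zp in tool [ 0.491 -0.002  0.871] ang 0.3
```

Collar reached: the force rises at the expected depth. One small extra press and a hold, then I'll draw it off.

{"api": "drive_tool", "payload": {"deltas": [[[0.04,0,0.06],[0,0,0]],[[0,0,0],[0,0,0]],[[0,0,0],[0,0,0]]]}}

```text
clock: 34.05
position: [486.6, -42.4, 128.6]
ee_rot: [0.998, -0.014, 0.048, 0.025]
contact_force: [-10.6, 4.5, 11.4]
gripper_width: 31.8
grasp_force: 61.6
```

{"api": "drive_tool", "payload": {"deltas": [[[-0.25,0,-0.43],[0,0,0]],[[-0.5,0,-0.87],[0,0,0]],[[-0.75,0,-1.3],[0,0,0]],[[-0.75,0,-1.3],[0,0,0]],[[-0.75,0,-1.3],[0,0,0]],[[-0.75,0,-1.3],[0,0,0]],[[-0.5,0,-0.9],[0,0,0]],[[0,0,0],[0,0,0]],[[0,0,-3],[0,0,0]],[[0,0,-2],[0,0,0]],[[0,0,0],[0,0,0]]]}}

```text
clock: 35.15
position: [435.6, -34.6, 249.1]
ee_rot: [0.998, -0.014, 0.052, 0.024]
contact_force: [0.7, -0.0, -1.6]
gripper_width: 31.7
grasp_force: 60.0
```

{"api": "drive_tool", "payload": {"deltas": [[[0,0,0],[0,-7,0]],[[0,0,0],[0,-7,0]],[[0,0,0],[0,-7,0]],[[0,0,0],[0,-7,0]],[[0,0,0],[0,-7,0]],[[0,0,0],[0,0,0]]]}}

```text
clock: 35.75
position: [435.2, -35.0, 242.1]
ee_rot: [0.966, -0.022, -0.258, 0.019]
contact_force: [-1.1, -0.5, -2.2]
gripper_width: 31.9
grasp_force: 60.0
```

```bash
python3 put.py 461 -254 60
```

```text
[435.2 -35.  242.1] [ 0.229  0.338 -0.105 -0.089 -1.643  1.314] 31.9 lower end [442.4 -37.4 197.4]
level move then down: (array([ 2.3,  0.2, -1.3]), array([ 2.24, 21.79, -1.21])) [ 0.495 -0.003  0.869]
60.0 (array([ 2.3,  0.2, -1.3]), array([ 9.04, 21.75, 10.73]))
```

{"api": "drive_tool", "payload": {"deltas": [[[0,0,0],[2.3,0.2,-1.3]],[[0.7,3.5,0],[0,0,0]],[[0.7,3.6,0],[0,0,0]],[[0.7,3.6,0.5],[0,0,0]],[[1.3,3.7,2],[0,0,0]],[[1.8,3.7,2.7],[0,0,0]],[[1.9,3.6,2.7],[0,0,0]],[[1.9,0,2.8],[0,0,0]],[[0,0,0],[0,0,0]],[[0,0,0],[0,0,0]]]}}

```text
clock: 36.75
position: [453.0, -253.0, 109.6]
ee_rot: [0.967, -0.015, -0.252, -0.003]
contact_force: [0.8, -0.5, -0.4]
gripper_width: 31.7
grasp_force: 60.1
```

```bash
python3 put.py 461 -254 6
```

```text
[ 453.  -253.   109.6] [-0.158  0.57  -0.14   0.065 -1.368  1.669] 31.7 lower end [ 460.8 -253.3   65. ]
level move then down: (array([-0.1, -0.4,  0. ]), array([ 0.05,  0.07, -0.03])) [ 0.495 -0.003  0.869]
6.0 (array([-0.1, -0.4,  0. ]), array([2.96, 0.05, 5.09]))
```

{"api": "drive_tool", "payload": {"deltas": [[[0.75,0,1.3],[0,-0.4,0]],[[0.75,0,1.3],[0,0,0]],[[0.75,0,1.3],[0,0,0]],[[0.5,0,0.8],[0,0,0]],[[0.2,0,0.3],[0,0,0]],[[0,0,0],[0,0,0]],[[0,0,0],[0,0,0]]]}}

```text
clock: 37.45
position: [454.6, -253.2, 51.6]
ee_rot: [0.967, -0.015, -0.255, -0.003]
contact_force: [1.3, 0.2, -1.1]
gripper_width: 31.9
grasp_force: 60.1
```

```bash
python3 put.py 461 -254 4
```

```text
[ 454.6 -253.2   51.6] [-0.158  0.645 -0.177  0.067 -1.262  1.661] 31.9 lower end [ 462.1 -253.5    6.9]
level move then down: (array([-0.1, -0.1,  0. ]), array([-0.09,  0.04,  0.05])) [ 0.495 -0.003  0.869]
4.0 (array([-0.1, -0.1,  0. ]), array([0.05, 0.04, 0.3 ]))
```

{"api": "drive_tool", "payload": {"deltas": [[[0.07,0,0.12],[0,0,0]],[[0.06,0,0.1],[0,0,0]],[[0,0,0],[0,0,0]]]}}

```text
clock: 37.75
position: [454.3, -253.1, 49.0]
ee_rot: [0.967, -0.015, -0.255, -0.003]
contact_force: [-0.4, -0.4, -0.9]
gripper_width: 32.3
grasp_force: 60.1
```

{"api": "drive_tool", "payload": {"deltas": [[[0.05,0,0.09],[0,0,0]],[[0,0,0],[0,0,0]]]}}

```text
clock: 37.95
position: [454.4, -253.1, 48.7]
ee_rot: [0.967, -0.015, -0.256, -0.003]
contact_force: [-0.0, 1.0, 3.8]
gripper_width: 31.7
grasp_force: 60.5
```

Contact with the floor; release and back away.

{"api": "drive_tool", "payload": {"deltas": [[[0,0,0],[0,0,0]],[[0,0,0],[0,0,0]],[[0,0,0],[0,0,0]],[[0,0,0],[0,0,0]],[[0,0,-1],[0,0,0]],[[0,0,-2],[0,0,0]],[[0,0,-3],[0,0,0]],[[0,0,-4],[0,0,0]],[[0,0,-4],[0,0,0]],[[0,0,-4],[0,0,0]],[[0,0,0],[0,0,0]],[[0,0,0],[0,0,0]]], "claw": 6.0}}

```text
clock: 39.15
position: [543.8, -255.5, 205.1]
ee_rot: [0.967, -0.015, -0.254, -0.003]
contact_force: [-0.7, 0.2, -0.4]
gripper_width: 60.1
grasp_force: 0.0
```

Run:
```python
from h import *;from bench import get_image
cv2.imwrite("pics/end.png",crop(get_image("scene"),160,130,260,220,2.6))
```

```text
(no output)
```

View pics/end.png

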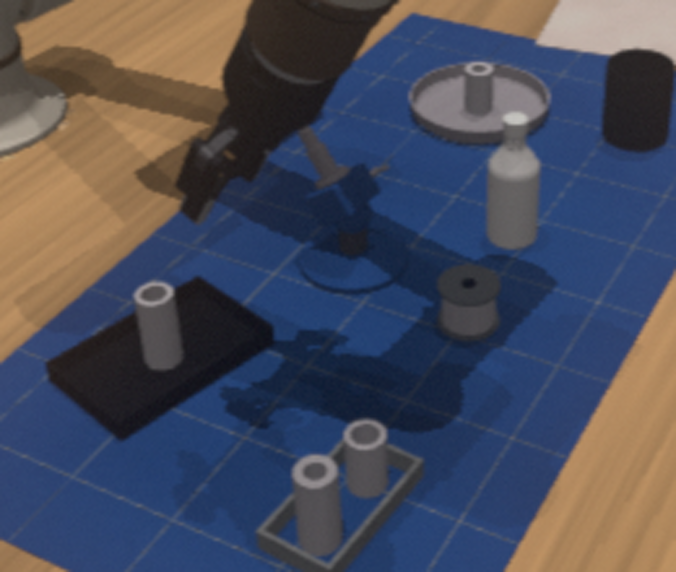

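The long sleeve stands in the tray (160,325) and the short one in the dish (480,88). Both spares are in the pen, and the bottle, mug and spool are still standing in place.

```bash
python3 -c "
from bench import arm;print(arm.job_done())"
```

```text
the job is handed in; nothing more can be done
None
```

Job handed in, verdict not shown: the short sleeve stopped on the cone and stands in the round dish; the long one went down to the collar and stands in the tray.

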